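# Close the dust box hatch and free its seized latch

### The job

Close the clean-out hatch on the sloping dust box: press the wooden cover, which stands proud on its gasket, down until it is flush with the panel. The red latch knob beside it has seized: rock it back and forth in small arcs until it breaks free, then turn it anticlockwise until its bar lies across the cover against the stop. Let go, and leave the white jar and the burr block behind the box undisturbed.

Things in the scene. Friction and masses are not known exactly. Their poses are not given: they have to be found in the camera images.
- hatch (a point): Centre of the hatch opening (94 x 134 mm) in the plane of the blue dust box's grey sloping panel, which is 156 mm up the slope and rises away from the robot at 30 degrees; the box reaches 102 mm (with its hose port 150) left of this point and 192 mm right. Axes: x up the slope, y left along the panel, z out of the panel, leaning 30 degrees from vertical towards the robot.
- cover_center (a point): Centre of the loose wooden cover board, 90 (x, up the slope) x 130 (y) x 18 mm thick (z). It lies in the hatch on two gasket strips, 8 mm proud of the panel (centre 1 mm below the panel plane); flush, its centre is 9 mm below that plane.
- gasket_left (a joint): How far the rubber strip under the board's left end (50 mm to +y of its centre) is pressed in, m: 0 at the start, 0.008 bottomed, board flush. It gives at about 4 N and stays where pressed; a push on the middle of the board takes about 8 N.
- gasket_right (a joint): The same for the strip under the board's right end (50 mm to -y of its centre).
- latch_grip (a point): Middle of the latch's red wing grip, on its axis, 34 mm out from the panel, 110 mm to -y of the hatch centre. The wing is 64 mm long (x), 14 wide (y: pinch across this), 30 tall; its top is 12 mm above this point (z, square to the panel). A steel bar 75 mm long points along x, 2.5 to 6.5 mm above the panel; it cannot pass over the cover while that is proud.
- latch (a joint): Turn of the latch, rad, positive anticlockwise seen from outside. Starts near 0, bar 15 degrees left of straight up the slope. Seized, it moves only between hard stops at about -0.22 and +0.22 (0.12 N m friction); after two or three swings each way, to within 0.05 of both stops, it breaks free and turns on to its last stop at 1.3, bar across the cover.
- jar_center (a point): Middle (50 mm up) of a white glass jar with a grey lid, 72 mm across, 102 mm tall, standing behind the box. Bystander.
- burr_center (a point): Middle (40 mm up) of a dark wooden block with rotary burrs standing in it, 44 x 100 x 79 mm, behind the box. Bystander.

How it is judged (in metres and radians):
On the way, in this order (a step that is already met when the one before it is completed fails the run):
1. the cover is pressed flush into the hatch (within 2 mm and 2 degrees) (z of cover_center in the frame of hatch below -0.007 m and angle between the z axis of cover_center and the z axis of hatch, either way round below 0.035 rad), for 0.2 s.
2. the latch has broken free of its seized arc (past 0.7 rad) (value of joint latch above 0.7 rad), for 0.1 s.
At the end, for the whole second after the job is handed in: The wooden cover lies in the hatch flush with the panel (within 2 mm and 2 degrees), and the latch is at rest across it, within 0.15 rad of its stop (joint over 1.15) (all of step 1 and distance between cover_center and hatch below 0.015 m and value of joint latch above 1.15 rad and velocity of joint latch below 0.05 rad/s); the robot touches nothing.
It fails at once if the white jar or the burr block is moved more than 30 mm (distance of any of jar_center, burr_center from where it was at the start of the episode above 0.03 m).
It also fails if it takes over 53 s, if anything falls off the work surface, if the arm or the gripper's body presses on something with over 40 N, if the wrist force passes 120 N, or if a joint passes its speed limit or range.

### The arm

A 6-joint arm with a two-finger parallel gripper is mounted at the origin on a cart in front of the work surface, level with it; the furniture and walls round the work are solid. World frame = base frame: x ahead of the robot, y to its left, z up, the work surface at z = 0. Lengths are in m, angles in degrees, forces in N, time in s.
With the tool pointing down it reaches from about 0.4 to 0.825 m from the base axis. Payload 7 kg.
Tool frame: the origin (TCP) lies at the centre of the arm's flange, where the gripper is bolted on; the fingertips stand 178 mm ahead of it and the grasp point (between the pads) lies 159 mm ahead of it (tip_reach is the distance from the TCP to the fingertips, in m); z points along the fingers, y is the line along which they close (so a half turn about z gives the same grasp; the last joint's range is limited). The gripper opens to 88 mm and grips with 3 to 60 N. Pads are 19 mm wide; open, the fingers measure 130 mm over their backs; the gripper's body (78 mm by 193 mm) begins 47 mm behind the grasp point.
Start: joints at [90.648, 20.546, 0.682, 0, -70.136, -16.507], TCP at [0.184, 0.649, 0.405] pointing down, gripper open.
Joint ranges: [-176.03, 176.03], [-82.01, 121.73], [-58.28, 71.71], [-173.87, 95.51], [-174.79, -0.11], [-173.66, 173.66]. Speed limits (degrees/s): [136.94, 136.94, 172.46, 180, 180, 180].

### API

Orientations are given as [roll, pitch, yaw] about the fixed x, y, z axes, in that order (R = Rz(yaw) Ry(pitch) Rx(roll)).
In Python, from plant import * gives the robot as it stands.
- The arm moves only by the shell command python3 -m handwheel 'ROWS'. ROWS is JSON, a list of rows, each a list of 7 numbers: the opening, from -1 (shut) to 1 (fully open), then the shift along the tool's x, y, z as a fraction of full scale, then the turn, a rotation vector about the tool's x, y, z as a fraction of full scale. A call has 1 to 5 rows; each row shifts and turns the commanded pose from where the row before left it, along the tool's axes as they then stand; what a row does not reach is not made up. Full scale, the value 1, is 0.025 m for a shift and 6 degrees for a turn. A row lasts 1/8 s, in which the tool goes at most 62.5 mm and 10.7 degrees, less where a joint would pass 70% of its speed; a pose out of reach is approached as far as the arm can. A call with a number of a shift or a turn outside -1 to 1 is refused whole. A call with a gripper value outside its range is refused whole. The fingers move at their own pace and stop on an object; the grip force is fixed at half the most. Time passes only in rows, so rows that do not move let the fingers close. It gives the time, the measured TCP pose, the force, the opening and the grip force at its end, in the units of the state.
- get_obs(): the state, without advancing time (a new reading comes with each control period).
- snapshot(name): name is "scene" or "top" or "wrist"; returns a dict with "color" (400x640x3 uint8, red, green, blue), "fx", "fy", "cx", "cy" (pixels), "R" (3x3) and "t" (3): a world point X has camera coordinates R X + t; the wrist camera has in their place "tool_from_camera" (4x4, takes a point from camera to tool coordinates, whose origin is the TCP and whose axes are the flange's). Camera axes: x right, y down, z forward; pixel columns grow to the right and rows downward; lengths in m; the calibration is good to about 2 mm. A picture is of the moment at which its call begins: read the wrist's pose just before it. There is no depth.
- close_job(): hands the job in; it is judged then, once.
The state is a dict: "clock": time; "joint_pos": joint angles; "qvel": joint speeds; "tau": joint torques, N m; "tool_pos": TCP position; "orientation": TCP orientation; "force": force on the tool from outside, world axes, zero at the start; "moment": the same for the moment, N m; "opening": finger opening in m; "gripper_force": force on a finger pad.
Only numpy, scipy, OpenCV 4.12 (cv2) and the standard library are available. Lean on these libraries where they do the work, as an engineer would, in place of code of your own. Each camera call takes 0.05 s, during which the arm holds its last target. There are 200 camera calls.

## Working session

There is one attempt and no reset: what is moved stays moved. The work goes in short steps, Python scripts to look and compute and a shell command to move; the robot and the scene stay as the last step left them, time stands still between calls to the robot, and variables do not carry over. Pictures are saved under pics/ and viewed, at most 10 in all, crops included, and the job is handed in when it is done.

```bash
mkdir -p pics; ls; python3 - <<'E'
from plant import *
import cv2,pickle
o=get_obs();print({k:(v if not hasattr(v,'tolist') else v.tolist()) for k,v in o.items()})
d={}
for n in ["scene","top"]:
    s=snapshot(n);d[n]=s;cv2.imwrite(f"pics/{n}0.png",s["color"][:,:,::-1]);print(n,s["fx"],s["cx"],s["cy"],s["R"],s["t"])
pickle.dump(d,open("s0.pkl","wb"))
E
```

```text
pics
{'clock': 0.0, 'joint_pos': [90.64854006138331, 20.58819993033818, 0.6340932375407413, -0.019367356971489065, -70.13564952900322, -16.50663381889201], 'qvel': [-0.046617878701513425, 0.015819236489055324, 0.05527751296161283, -0.0395112152986908, -0.03616308053038984, -0.025114356355970688], 'tau': [-0.0004733238347398583, -58.27110171318054, 29.304853677749634, 6.9974179565906525, 0.007011187408352271, -0.00015766584965604125], 'tool_pos': [0.18440097290074675, 0.6491137831753648, 0.4037637689201704], 'orientation': [179.90876948437466, -0.008048004495768481, -15.864682537658897], 'force': [0.584407295777264, -0.2651023808624228, 0.44885601637340317], 'moment': [0.011794943193104005, -0.03567404038799327, 0.001502174109522358], 'gripper_force': 0.0, 'opening': 0.08786110178701353}
scene 377.3364888429619 321.84623863687125 196.70067230964816 [[-0.89011314 -0.45547917 -0.01540535]
 [-0.32388003  0.65599561 -0.68174151]
 [ 0.3206249  -0.60183759 -0.73143092]] [0.60307793 0.17927431 0.84151398]
top 362.72357654723095 321.07640882112804 194.9819317141445 [[ 0.10698234 -0.99424395  0.00580842]
 [-0.96939899 -0.10560367 -0.22161556]
 [ 0.22095332  0.01807828 -0.97511682]] [0.0913103  0.65078819 0.82463258]
```

View pics/scene0.png

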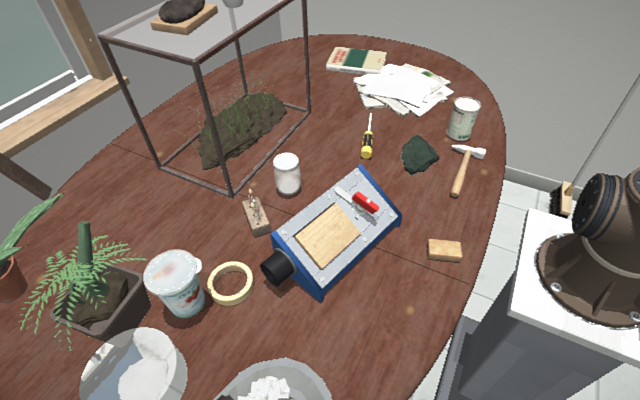

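View pics/top0.png

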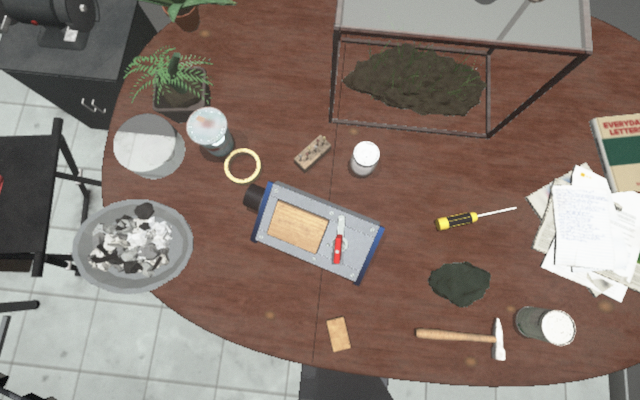

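The scene view has the cover at about (328,236) and the red grip at (365,203). In the top view the cover is at about (297,227) and the grip at (338,248). The jar is at (365,158) and the burr block at (313,152). Next I'll triangulate the cover corners and the grip.

```bash
cat > h.py <<'E'
import numpy as np,cv2
def P(s): return np.array([[s["fx"],0,s["cx"]],[0,s["fy"],s["cy"]],[0,0,1]])@np.c_[s["R"],s["t"]]
def tri(a,pa,b,pb):
    X=cv2.triangulatePoints(P(a),P(b),np.float64(pa).reshape(-1,2).T,np.float64(pb).reshape(-1,2).T);return (X[:3]/X[3]).T
def proj(s,X):
    x=np.c_[np.atleast_2d(X),np.ones(len(np.atleast_2d(X)))]@P(s).T;return x[:,:2]/x[:,2:]
def biggest(m):
    c,_=cv2.findContours(m.astype(np.uint8),cv2.RETR_EXTERNAL,cv2.CHAIN_APPROX_NONE);return max(c,key=cv2.contourArea)
E
python3 - <<'E'
from h import *;import pickle
d=pickle.load(open("s0.pkl","rb"));roi={"scene":(slice(165,310),slice(255,410)),"top":(slice(175,290),slice(240,390))}
out=[]
for n in d:
    im=d[n]["color"];h=cv2.cvtColor(im,cv2.COLOR_RGB2HSV).astype(int);z=np.zeros(im.shape[:2],bool);z[roi[n]]=1
    w=z&(h[...,0]>9)&(h[...,0]<28)&(h[...,1]>50)&(h[...,2]>125)
    r=z&((h[...,0]<6)|(h[...,0]>174))&(h[...,1]>170)&(h[...,2]>110)
    cw=biggest(w);cr=biggest(r)
    q=cv2.approxPolyDP(cv2.convexHull(cw),6,True)[:,0]
    mr=cv2.minAreaRect(cr)
    print(n,cv2.contourArea(cw),q.tolist(),cv2.contourArea(cr),mr)
    v=im.copy();cv2.drawContours(v,[cw],-1,(0,255,0),1);cv2.drawContours(v,[cr],-1,(0,255,255),1)
    out.append(cv2.resize(v[roi[n]],None,fx=4,fy=4,interpolation=cv2.INTER_NEAREST)[:460,:600])
    cv2.imwrite(f"pics/c_{n}.png",cv2.resize(im[roi[n]],None,fx=3.8,fy=3.8,interpolation=cv2.INTER_CUBIC)[:,:,::-1])
E
```

```text
scene 2149.5 [[335, 203], [359, 234], [321, 268], [295, 235]] 181.5 ((365.07806396484375, 202.75721740722656), (26.611364364624023, 8.870454788208008), 36.25383758544922)
top 1891.5 [[277, 201], [328, 221], [316, 252], [267, 233]] 24.0 ((336.5799865722656, 257.94000244140625), (4.242640972137451, 8.485281944274902), 8.13010311126709)
```

View pics/c_scene.png

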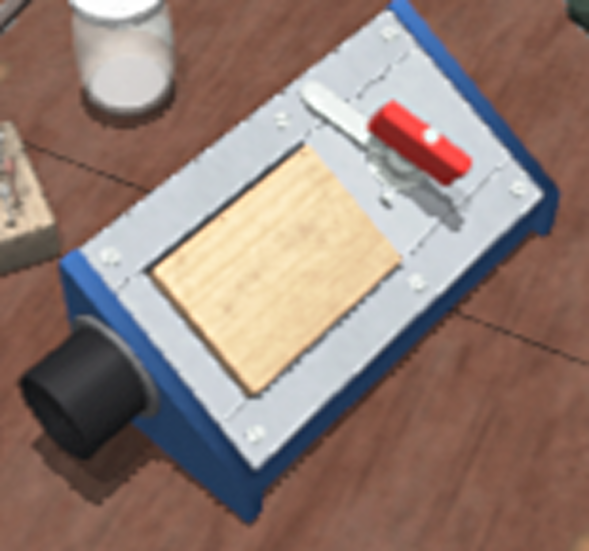

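View pics/c_top.png

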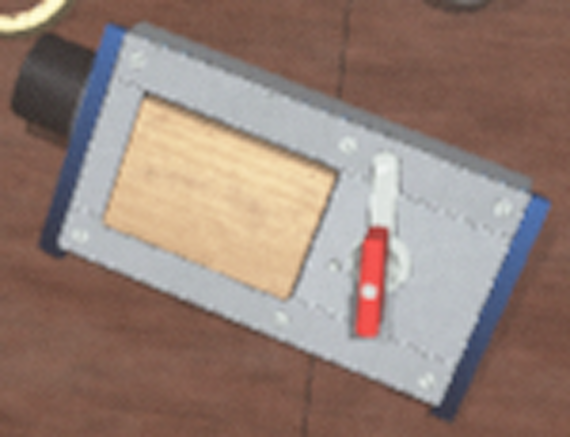

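The crops give sharp cover corners in both views. The grip's axis dot is at (432,135) in the scene crop and (369,291) in the top crop. Next I'll solve for hatch position and yaw.

```bash
cat >> h.py <<'E'
def Rh(yaw): # hatch axes
    c=cv2.Rodrigues(np.array([0,0,yaw]))[0]; return c@cv2.Rodrigues(np.array([0,-np.pi/6,0.]))[0]
E
python3 - <<'E'
from h import *;import pickle
from scipy.optimize import least_squares
d=pickle.load(open("s0.pkl","rb"));s,t=d["scene"],d["top"]
a=np.array([[152,270],[302,146],[401,260],[253,394],[432,135]])/3.8+[255,165]
b=np.array([[147,94],[337,175],[291,299],[104,222],[369,291]])/3.8+[240,175]
X=tri(s,a,t,b);print(X.round(4))
m=np.array([[45,65,8],[45,-65,8],[-45,-65,8],[-45,65,8],[0,-110,46]])/1e3
def f(p,k=5):
    W=m[:k]@Rh(p[3]).T+p[:3]; return np.r_[proj(s,W)-a[:k],proj(t,W)-b[:k]].ravel()
for k in (4,5):
    r=least_squares(f,[*X[:4].mean(0),0.],args=(k,));print(r.x,np.degrees(r.x[3]),r.fun.reshape(2,-1,2).round(1).tolist())
p=r.x;R=Rh(p[3]);print(R.round(4));print("grip",p[:3]+R@[0,-.11,.034],"covertop",p[:3]+R@[0,0,.008])
for y in(15,-15,0):
    print(y,[(proj(q,p[:3]+R@np.array([.075*np.cos(np.radians(y)),-.11+.075*np.sin(np.radians(y)),.0065]))[0]-o)*3.8 for q,o in((s,[255,165]),(t,[240,175]))])
np.save("hatch.npy",p)
E
```

```text
[[0.6079 0.2595 0.1006]
 [0.5719 0.1361 0.0991]
 [0.4955 0.1567 0.0543]
 [0.5314 0.2822 0.0579]
 [0.5004 0.1099 0.1182]]
[ 0.5555165   0.20757761  0.07110689 -0.28245857] -16.183684146735835 [[[-0.1, 0.3], [1.1, -0.4], [0.1, -0.2], [0.2, 0.5]], [[-0.3, 0.4], [0.2, -0.3], [-0.2, -0.8], [0.2, -0.8]]]
[ 0.55495868  0.20782201  0.0727876  -0.28477652] -16.31649254599497 [[[0.0, -0.0], [1.3, -0.7], [0.4, -0.4], [0.3, 0.2], [-0.5, 1.1]], [[-0.5, 0.5], [0.1, -0.1], [-0.4, -0.6], [-0.0, -0.8], [0.4, -0.6]]]
[[ 0.8311  0.2809 -0.4799]
 [-0.2433  0.9597  0.1405]
 [ 0.5     0.      0.866 ]]
grip [0.50773964 0.10702835 0.10223246] covertop [0.55111979 0.20894578 0.0797158 ]
15 [array([305.52785316,  87.12006954]), array([391.61130661, 150.58540051])]
-15 [array([346.8591755 ,  54.57999781]), array([450.70126071, 174.62944998])]
0 [array([323.78913781,  67.52466676]), array([422.60408968, 158.93984951])]
```

```bash
cat > go.py <<'E'
# usage: go.py hx hy hz(mm, fingertip target in hatch frame) latchangle_deg reach_mm
import sys;from h import *;from plant import *
from scipy.spatial.transform import Rotation as Ro
hx,hy,hz,a,L=map(float,sys.argv[1:6]);p=np.load("hatch.npy");R=Rh(p[3]);n=R[:,2]
o=get_obs();Rt=Ro.from_euler('xyz',o["orientation"],degrees=True).as_matrix()
x=Ro.from_rotvec(n*np.radians(a)).as_matrix()@R[:,0];G=np.c_[x,np.cross(-n,x),-n]
T=p[:3]+R@(np.array([hx,hy,hz+L])/1e3);D=T-o["tool_pos"]
q=R.T@(np.array(o["tool_pos"])+Rt[:,2]*L/1e3-p[:3])*1e3
print("t",round(o["clock"],2),"tip in hatch mm",q.round(1),"open",round(o["opening"]*1e3,1),"gf",round(o["gripper_force"],1),"F in hatch",(R.T@np.array(o["force"])).round(1),"M tool",(Rt.T@np.array(o["moment"])).round(2),"j",np.round(o["joint_pos"],0))
print("shift units",(Rt.T@D/.025).round(2),"turn units",(np.degrees(Ro.from_matrix(Rt.T@G).as_rotvec())/6).round(2),"shift after turn",(G.T@D/.025).round(2))
E
python3 go.py 0 0 108 0 178
```

```text
t 0.1 tip in hatch mm [-338.8  319.2  372.3] open 87.6 gf 0.0 F in hatch [-0.7 -0.3 -0. ] M tool [-0.05 -0.02  0.03] j [ 91.  21.   1.  -0. -70. -17.]
shift units [13.36 12.88  3.36] turn units [-0.01  5.    0.08] shift after turn [ 9.99 12.78  9.62]
```

```bash
python3 -m handwheel '[[0,0.95,0.92,0.24,0,0,0],[0,0.95,0.92,0.24,0,0,0],[0,0.95,0.92,0.24,0,0,0],[0,0.95,0.92,0.24,0,0,0],[0,0.95,0.92,0.24,0,0,0]]'
python3 -m handwheel '[[0,0.95,0.92,0.24,0,0,0],[0,0.95,0.92,0.24,0,0,0],[0,0.95,0.92,0.24,0,0,0],[0,0.95,0.92,0.24,0,0,0],[0,0.95,0.92,0.24,0,0,0]]' >/dev/null
python3 -m handwheel '[[0,0.95,0.92,0.24,0,0,0],[0,0.95,0.92,0.24,0,0,0],[0,0.95,0.92,0.24,0,0,0],[0,0.95,0.92,0.24,0,0,0],[0,0,0,0,0,0,0]]'; python3 go.py 0 0 108 0 178
```

```text
clock: 0.72
tool_pos: [0.2677, 0.5051, 0.3741]
orientation: [180.0, 0.0, -15.9]
force: [-0.5, -0.3, -0.4]
opening: 0.0458
gripper_force: 0.0
clock: 1.98
tool_pos: [0.4167, 0.2469, 0.3199]
orientation: [179.9, 0.0, -16.0]
force: [0.8, -0.1, -0.7]
opening: 0.0437
gripper_force: 0.0
t 1.98 tip in hatch mm [-90.   -1.6 131.8] open 43.7 gf 0.0 F in hatch [ 0.3  0.1 -1. ] M tool [-0.03  0.01  0.05] j [ 54.   7. -30.  -0. -54.  20.]
shift units [ 0.03 -0.05 -0.02] turn units [0.   5.01 0.05] shift after turn [ 0.03 -0.05 -0.  ]
```

```bash
python3 -m handwheel '[[0,0,0,0,0,1,0],[0,0,0,0,0,1,0],[0,0,0,0,0,1,0],[0,0,0,0,0,1,0],[0,0,0,0,0,1,0]]' >/dev/null
python3 -m handwheel '[[0,0,0,0.8,0,0,0],[0,0,0,0.8,0,0,0],[0,0,0,0.8,0,0,0],[0,0,0,0.6,0,0,0],[0,0,0,0,0,0,0]]'; python3 go.py 0 0 10 0 178
python3 - <<'E'
from h import *;from plant import *
s=snapshot("scene");cv2.imwrite("pics/s1.png",cv2.resize(s["color"][130:330,200:440],None,fx=3,fy=3)[:,:,::-1])
E
```

```text
clock: 3.22
tool_pos: [0.457, 0.2418, 0.2589]
orientation: [179.6, -29.7, -15.9]
force: [0.6, -0.4, 0.1]
opening: 0.044
gripper_force: 0.0
t 3.23 tip in hatch mm [ 2.4  4.7 35. ] open 44.0 gf 0.0 F in hatch [ 0.7 -0.3 -0.3] M tool [-0.11 -1.58  0.01] j [ 41.  10. -58.  79. -25. -41.]
shift units [-0.13  0.2   1.  ] turn units [0.02 0.05 0.06] shift after turn [-0.14  0.2   1.  ]
```

View pics/s1.png

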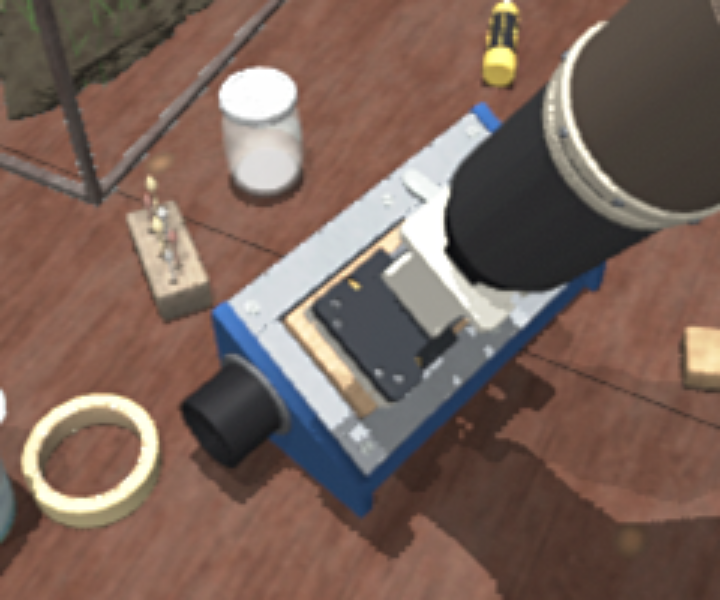

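The gripper sits squarely over the cover, at about (375,330) in the crop, and the jar and burr block are clear. I'll press now.

```bash
python3 -m handwheel '[[0,-0.13,0.2,0.4,0,0,0],[0,0,0,0.4,0,0,0],[0,0,0,0.2,0,0,0],[0,0,0,0.1,0,0,0],[0,0,0,0.05,0,0,0]]'; python3 go.py 0 0 0 0 178
```

```text
clock: 3.9
tool_pos: [0.4722, 0.2392, 0.2384]
orientation: [179.4, -29.4, -15.8]
force: [-4.5, 0.8, 6.1]
opening: 0.0439
gripper_force: 3.5
t 3.9 tip in hatch mm [4.4 5.8 9.5] open 43.9 gf 3.5 F in hatch [-0.9 -0.5  7.6] M tool [-0.21 -2.3  -0.03] j [ 36.  12. -58.  89. -23. -47.]
shift units [-0.25  0.27  0.39] turn units [0.06 0.1  0.07] shift after turn [-0.25  0.28  0.38]
```

```bash
python3 -m handwheel '[[0,0,0,0.12,0,0,0],[0,0,0,0.12,0,0,0],[0,0,0,0.12,0,0,0]]'; python3 go.py 0 0 0 0 178
```

```text
clock: 4.28
tool_pos: [0.476, 0.2389, 0.234]
orientation: [179.7, -29.6, -15.9]
force: [-102.0, -18.2, 83.0]
opening: 0.0439
gripper_force: 59.2
t 4.28 tip in hatch mm [6.2 7.5 3.9] open 43.9 gf 59.2 F in hatch [-38.8 -46.1 118.3] M tool [-16.87 -16.81  -0.35] j [ 34.  13. -58.  93. -22. -49.]
shift units [-0.3   0.31  0.16] turn units [0.01 0.06 0.07] shift after turn [-0.3   0.31  0.16]
```

Force spiked to about 130 N, because the cover had already bottomed, so I'm backing off.

```bash
python3 -m handwheel '[[0,0,0,-0.3,0,0,0],[0,0,0,-0.6,0,0,0],[0,0,0,-0.8,0,0,0],[0,0,0,-0.8,0,0,0],[0,0,0,0,0,0,0]]'; python3 go.py 0 0 50 0 178
```

```text
clock: 4.9
tool_pos: [0.4471, 0.248, 0.2861]
orientation: [179.5, -29.4, -15.8]
force: [-0.5, 1.1, -0.6]
opening: 0.0437
gripper_force: 0.0
t 4.9 tip in hatch mm [ 5.3  7.5 64.1] open 43.7 gf 0.0 F in hatch [-1.   0.9 -0.1] M tool [ 0.13 -1.65  0.01] j [ 49.   7. -56.  65. -30. -33.]
shift units [-0.28  0.32  0.57] turn units [0.04 0.1  0.07] shift after turn [-0.29  0.33  0.56]
```

```bash
cat > gr.py <<'E'
# usage: gr.py latch_deg(from straight up slope) beta standoff_mm [L]
import sys;from h import *;from plant import *
from scipy.spatial.transform import Rotation as Ro
a,b,st=map(float,sys.argv[1:4]);p=np.load("hatch.npy");R=Rh(p[3]);b=np.radians(b)
RL=R@Ro.from_euler('z',a,degrees=True).as_matrix();lx,ly,n=RL.T
u=n*np.cos(b)+lx*np.sin(b);G=np.c_[lx*np.cos(b)-n*np.sin(b),-ly,-u]
o=get_obs();Rt=Ro.from_euler('xyz',o["orientation"],degrees=True).as_matrix()
g=p[:3]+R@[0,-.11,.034];T=g+u*(.159+st/1e3);D=T-o["tool_pos"];tp=np.array(o["tool_pos"])
q=R.T@(tp+Rt[:,2]*.159-g)*1e3;ang=R.T@Rt[:,1]
print("t",round(o["clock"],2),"grasp pt rel grip, hatch mm",q.round(1),"wing angle deg",np.degrees(np.arctan2(ang[0],-ang[1])).round(1),"open",round(o["opening"]*1e3,1),"gf",round(o["gripper_force"],1),"F tool",(Rt.T@np.array(o["force"])).round(1),"M tool",(Rt.T@np.array(o["moment"])).round(2),"j",np.round(o["joint_pos"],0))
print("shift units",(Rt.T@D/.025).round(2),"turn units",(np.degrees(Ro.from_matrix(Rt.T@G).as_rotvec())/6).round(2),"shift after turn",(G.T@D/.025).round(2))
E
python3 gr.py 15 30 60
```

```text
t 4.9 grasp pt rel grip, hatch mm [  5.5 117.6  49.1] wing angle deg 0.4 open 43.7 gf 0.0 F tool [-1.  -0.9  0.1] M tool [ 0.13 -1.65  0.01] j [ 49.   7. -56.  65. -30. -33.]
shift units [3.92 3.62 0.71] turn units [-0.61 -4.87 -2.38] shift after turn [ 2.86  4.49 -0.8 ]
```

```bash
python3 -m handwheel '[[1,0,0,-1,0,0,0],[1,0,0,-0.6,0,0,0]]' >/dev/null; python3 -m handwheel '[[1,0,0,0,-0.12,-0.97,-0.48],[1,0,0,0,-0.12,-0.97,-0.48],[1,0,0,0,-0.12,-0.97,-0.48],[1,0,0,0,-0.12,-0.97,-0.48],[1,0,0,0,-0.12,-0.97,-0.48]]' ; python3 gr.py 15 30 60
python3 - <<'E'
from h import *;from plant import *
s=snapshot("scene");t=snapshot("top");v=np.vstack([cv2.resize(x["color"][c:c+100,e:e+200],None,fx=3,fy=3,interpolation=cv2.INTER_CUBIC) for x,c,e in((s,170,235),(t,185,230))]);cv2.imwrite("pics/v2.png",v[:,:,::-1])
E
```

```text
clock: 5.78
tool_pos: [0.4293, 0.2524, 0.3193]
orientation: [172.4, 1.0, -3.3]
force: [0.9, -0.4, 0.1]
opening: 0.0879
gripper_force: 0.0
t 5.78 grasp pt rel grip, hatch mm [-69.   96.4 108.5] wing angle deg 15.2 open 87.9 gf 0.0 F tool [ 0.9  0.4 -0.1] M tool [ 0.26  0.21 -0.03] j [ 54.  10. -28.   4. -59.  30.]
shift units [3.59 4.46 0.53] turn units [0.03 0.03 0.01] shift after turn [3.6  4.46 0.52]
```

View pics/v2.png

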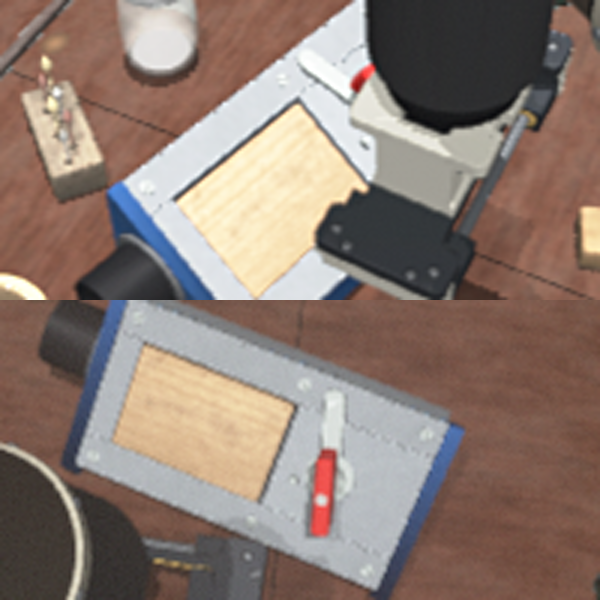

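The cover looks sunken in both halves, with upper corners at about (174,199)/(298,98) in the scene half and (143,345)/(298,405) in the top half. I'll check that numerically while moving on.

```bash
python3 - <<'E'
from h import *;from plant import *;import pickle
d=pickle.load(open("s0.pkl","rb"));p=np.load("hatch.npy");R=Rh(p[3])
t=snapshot("top")
def c(s):
    im=s["color"];h=cv2.cvtColor(im,cv2.COLOR_RGB2HSV).astype(int);z=np.zeros(im.shape[:2],bool);z[175:290,240:390]=1
    w=z&(h[...,0]>9)&(h[...,0]<28)&(h[...,1]>50)&(h[...,2]>125);k=biggest(w);b=cv2.moments(k);r=cv2.minAreaRect(k)
    q=cv2.approxPolyDP(cv2.convexHull(k),6,True)[:,0]
    return np.array([b["m10"],b["m01"]])/b["m00"],r,q.tolist()
a,b=c(d["top"]),c(t);print(a,b,b[0]-a[0])
for h in(.008,.004,0):print(h,proj(t,p[:3]+R@[0,0,h])-proj(t,p[:3]+R@[0,0,.008]))
E
python3 -m handwheel '[[1,0.9,0.9,0,0,0,0],[1,0.9,0.9,0,0,0,0],[1,0.9,0.9,0,0,0,0],[1,0.9,0.9,0,0,0,0],[1,0,0.86,0.52,0,0,0]]' ; python3 gr.py 15 30 60
```

```text
(array([297.06397039, 226.3056657 ]), ((296.53448486328125, 226.41380310058594), (55.151512145996094, 36.767677307128906), 21.801406860351562), [[277, 201], [328, 221], [316, 252], [267, 233]]) (array([297.05833333, 225.28490741]), ((296.5841369628906, 225.29354858398438), (54.60514450073242, 35.22581100463867), 22.166345596313477), [[278, 200], [327, 219], [315, 251], [267, 231]]) [-0.00563706 -1.02075829]
0.008 [[0. 0.]]
0.004 [[ 0.41049921 -0.56607039]]
0 [[ 0.81746094 -1.12726265]]
clock: 6.55
tool_pos: [0.5133, 0.1341, 0.3199]
orientation: [172.4, 0.6, -3.4]
force: [-0.8, 0.3, -0.1]
opening: 0.0875
gripper_force: 0.0
t 6.55 grasp pt rel grip, hatch mm [30.7  6.6 51.6] wing angle deg 15.0 open 87.5 gf 0.0 F tool [-0.8 -0.3  0.1] M tool [ 0.42  0.01 -0.01] j [ 38.  12. -26.   6. -58.  45.]
shift units [-0.03 -0.04  0.01] turn units [ 0.03 -0.03 -0.02] shift after turn [-0.03 -0.04  0.01]
```

The shift of about 1 px matches a flush cover. Next I'll check alignment over the wing with the wrist camera.

```bash
python3 - <<'E'
from h import *;from plant import *
from scipy.spatial.transform import Rotation as Ro
o=get_obs();s=snapshot("wrist");im=s["color"];cv2.imwrite("pics/w1.png",im[:,:,::-1])
h=cv2.cvtColor(im,cv2.COLOR_RGB2HSV).astype(int)
r=((h[...,0]<6)|(h[...,0]>174))&(h[...,1]>170)&(h[...,2]>110);k=biggest(r);print(cv2.minAreaRect(k))
p=np.load("hatch.npy");R=Rh(p[3]);Rt=Ro.from_euler('xyz',o["orientation"],degrees=True).as_matrix()
M=np.array(s["tool_from_camera"]);print(M.round(3))
def pr(X):
    c=np.linalg.inv(M)@np.r_[Rt.T@(X-o["tool_pos"]),1];return [s["fx"]*c[0]/c[2]+s["cx"],s["fy"]*c[1]/c[2]+s["cy"]]
ax=p[:3]+R@[0,-.11,.046];lx=R@Ro.from_euler('z',15,degrees=True).as_matrix()
for f in([0,0,0],[.032,.007,0],[.032,-.007,0],[-.032,-.007,0],[-.032,.007,0]):print(f,np.round(pr(ax+lx@np.array(f)),1))
E
```

```text
((312.7599182128906, 222.99478149414062), (86.24274444580078, 21.435710906982422), 88.85424041748047)
[[ 0.    -0.954 -0.299  0.081]
 [ 1.     0.     0.    -0.001]
 [-0.    -0.299  0.954  0.019]
 [ 0.     0.     0.     1.   ]]
[0, 0, 0] [316.3 239.5]
[0.032, 0.007, 0] [304.4 208.3]
[0.032, -0.007, 0] [327.9 208.3]
[-0.032, -0.007, 0] [325.8 264.3]
[-0.032, 0.007, 0] [307.1 264.3]
```

View pics/w1.png

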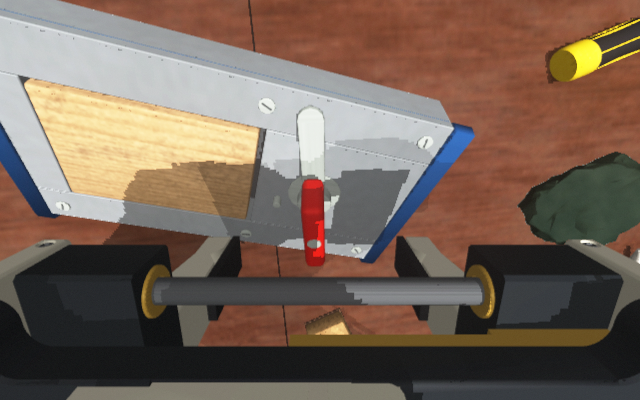

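The wing's axis dot is at (313,243), against a prediction of (316,239.5). That is about 2 mm to one side and a panel about 2.5 mm higher than modelled, which agrees with the press contact. I'll correct the model and descend.

```bash
python3 - <<'E'
from h import *
p=np.load("hatch.npy");R=Rh(p[3]);p[:3]+=R@[0,.0017,.0025];np.save("hatch.npy",p)
E
python3 gr.py 15 30 30; python3 -m handwheel '[[1,-0.07,-0.1,0.55,0,0,0],[1,0,0,0.6,0,0,0],[1,0,0,0,0,0,0]]'; python3 gr.py 15 30 0
```

```text
t 6.6 grasp pt rel grip, hatch mm [27.8  1.6 48.3] wing angle deg 15.0 open 87.3 gf 0.0 F tool [-2.2  3.5  2.8] M tool [-0.01 -0.4  -0.02] j [ 38.  12. -26.   6. -58.  45.]
shift units [ 0.01 -0.2   1.02] turn units [ 0.04  0.01 -0.03] shift after turn [ 0.01 -0.2   1.02]
clock: 6.98
tool_pos: [0.5093, 0.1342, 0.2894]
orientation: [172.3, 1.0, -3.3]
force: [-1.0, -0.4, 0.5]
opening: 0.0873
gripper_force: 0.0
t 6.97 grasp pt rel grip, hatch mm [11.4  3.5 25.1] wing angle deg 15.2 open 87.3 gf 0.0 F tool [-1.   0.5 -0.4] M tool [ 0.46  0.04 -0.04] j [ 38.  14. -28.   6. -54.  45.]
shift units [0.08 0.04 1.11] turn units [0.04 0.02 0.01] shift after turn [0.08 0.04 1.11]
```

```bash
python3 -m handwheel '[[1,0.06,0.02,0.5,0,0,0],[1,0,0,0.58,0,0,0],[1,0,0,0,0,0,0]]'; python3 gr.py 15 30 0;  python3 -m handwheel '[[-0.5,0,0,0,0,0,0],[-0.5,0,0,0,0,0,0],[-0.5,0,0,0,0,0,0]]'; python3 gr.py 15 30 0; python3 -m handwheel '[[-1,0,0,0,0,0,0],[-1,0,0,0,0,0,0],[-1,0,0,0,0,0,0]]'; python3 gr.py 15 30 0
```

```text
clock: 7.35
tool_pos: [0.5105, 0.1296, 0.2628]
orientation: [172.3, 1.0, -3.4]
force: [0.1, 0.1, -0.2]
opening: 0.0873
gripper_force: 0.0
t 7.35 grasp pt rel grip, hatch mm [ 0.2 -0.5  0.9] wing angle deg 15.1 open 87.3 gf 0.0 F tool [ 0.1 -0.1  0.2] M tool [ 0.4   0.09 -0.02] j [ 38.  16. -30.   7. -50.  45.]
shift units [0.   0.   0.03] turn units [0.04 0.02 0.  ] shift after turn [0.   0.   0.03]
clock: 7.72
tool_pos: [0.5111, 0.1301, 0.2647]
orientation: [172.5, 0.8, -3.3]
force: [0.5, -0.1, 0.4]
opening: 0.0631
gripper_force: 0.0
t 7.72 grasp pt rel grip, hatch mm [1.7 0.6 2.1] wing angle deg 15.1 open 63.1 gf 0.0 F tool [ 0.5  0.1 -0.4] M tool [ 0.41  0.06 -0.  ] j [ 38.  16. -30.   7. -50.  45.]
shift units [-0.02  0.01  0.11] turn units [ 0.02 -0.01  0.  ] shift after turn [-0.02  0.01  0.11]
clock: 8.1
tool_pos: [0.5109, 0.13, 0.2644]
orientation: [172.5, 0.8, -3.3]
force: [-0.0, 1.0, -0.7]
opening: 0.0331
gripper_force: 0.0
t 8.1 grasp pt rel grip, hatch mm [1.5 0.4 1.9] wing angle deg 15.1 open 33.1 gf 0.0 F tool [-0.1 -1.1  0.6] M tool [ 0.42  0.06 -0.03] j [ 38.  16. -30.   7. -50.  45.]
shift units [-0.01  0.01  0.1 ] turn units [ 0.02 -0.    0.  ] shift after turn [-0.01  0.01  0.1 ]
```

```bash
python3 -m handwheel '[[-1,0,0,0.06,0,0,0],[-1,0,0,0,0,0,0],[-1,0,0,0,0,0,0],[-1,0,0,0,0,0,0]]'; python3 gr.py 15 30 0
```

```text
clock: 8.6
tool_pos: [0.5106, 0.1294, 0.2631]
orientation: [172.4, 0.9, -3.4]
force: [-3.5, -1.4, 5.7]
opening: 0.0137
gripper_force: 35.7
t 8.6 grasp pt rel grip, hatch mm [ 0.6 -0.5  0.9] wing angle deg 15.1 open 13.7 gf 35.7 F tool [-3.5  2.3 -5.4] M tool [-0.31 -1.09  0.09] j [ 38.  16. -30.   7. -50.  45.]
shift units [-0.   -0.    0.04] turn units [0.03 0.01 0.  ] shift after turn [-0.   -0.    0.04]
```

```bash
python3 -m handwheel '[[-1,0,-0.158,0,-0.24,0,-0.41],[-1,0,-0.158,0,-0.24,0,-0.41],[-1,0,-0.158,0,-0.24,0,-0.41],[-1,0,-0.158,0,-0.24,0,-0.41],[-1,0,0,0,0,0,0]]'; python3 gr.py 27 30 0
```

```text
clock: 9.22
tool_pos: [0.5102, 0.1452, 0.2602]
orientation: [166.8, 2.8, 6.5]
force: [-4.2, -1.8, 7.6]
opening: 0.0138
gripper_force: 35.7
t 9.22 grasp pt rel grip, hatch mm [ 0.7 -0.8  0.9] wing angle deg 26.8 open 13.8 gf 35.7 F tool [-4.7  3.  -6.9] M tool [-0.71 -1.53 -0.09] j [ 40.  17. -31.  12. -52.  48.]
shift units [-0.01 -0.03  0.04] turn units [ 0.01  0.02 -0.06] shift after turn [-0.01 -0.03  0.04]
```

```bash
python3 -m handwheel '[[-1,0,-0.067,0,-0.1,0,-0.173],[-1,0,0,0,0,0,0]]'; python3 gr.py 28 30 0; python3 -m handwheel '[[-1,0,0.266,0,0.4,0,0.69],[-1,0,0.266,0,0.4,0,0.69],[-1,0,0.266,0,0.4,0,0.69],[-1,0,0.266,0,0.4,0,0.69],[-1,0,0.266,0,0.4,0,0.69]]'; python3 -m handwheel '[[-1,0,0.067,0,0.1,0,0.173],[-1,0,0,0,0,0,0]]';python3 gr.py 3 30 0
```

```text
clock: 9.48
tool_pos: [0.51, 0.1467, 0.2598]
orientation: [166.2, 3.0, 7.5]
force: [-4.7, -3.0, 7.0]
opening: 0.0139
gripper_force: 35.7
t 9.47 grasp pt rel grip, hatch mm [ 0.8 -0.9  1. ] wing angle deg 27.9 open 13.9 gf 35.7 F tool [-5.4  3.9 -6. ] M tool [-0.45 -1.65 -0.05] j [ 41.  17. -31.  12. -52.  49.]
shift units [-0.01 -0.03  0.04] turn units [ 0.02  0.02 -0.04] shift after turn [-0.01 -0.03  0.04]
clock: 10.1
tool_pos: [0.5089, 0.1143, 0.2644]
orientation: [178.0, 0.2, -13.2]
force: [-8.9, 4.1, 5.3]
opening: 0.0142
gripper_force: 35.7
clock: 10.35
tool_pos: [0.5085, 0.1128, 0.2645]
orientation: [178.5, 0.2, -14.1]
force: [-9.3, 3.5, 5.3]
opening: 0.0138
gripper_force: 35.7
t 10.35 grasp pt rel grip, hatch mm [ 0.7 -0.1  0.9] wing angle deg 2.6 open 13.8 gf 35.7 F tool [-9.9 -1.  -5.3] M tool [ 0.59 -3.46 -0.09] j [ 34.  14. -29.   1. -48.  41.]
shift units [-0.02 -0.01  0.05] turn units [-0.01  0.02 -0.07] shift after turn [-0.02 -0.01  0.05]
```

```bash
python3 -m handwheel '[[-1,0,-0.28,0,-0.42,0,-0.73],[-1,0,-0.28,0,-0.42,0,-0.73],[-1,0,-0.28,0,-0.42,0,-0.73],[-1,0,-0.28,0,-0.42,0,-0.73],[-1,0,-0.28,0,-0.42,0,-0.73]]'>/dev/null;python3 -m handwheel '[[-1,0,0,0,0,0,0]]'; python3 gr.py 28 30 0; python3 -m handwheel '[[-1,0,0.28,0,0.42,0,0.73],[-1,0,0.28,0,0.42,0,0.73],[-1,0,0.28,0,0.42,0,0.73],[-1,0,0.28,0,0.42,0,0.73],[-1,0,0.28,0,0.42,0,0.73]]'>/dev/null;python3 -m handwheel '[[-1,0,0,0,0,0,0]]';python3 gr.py 2.5 30 0
```

```text
clock: 11.1
tool_pos: [0.5108, 0.1468, 0.2598]
orientation: [166.2, 3.3, 7.6]
force: [-13.6, 1.0, 5.6]
opening: 0.0138
gripper_force: 35.7
t 11.1 grasp pt rel grip, hatch mm [ 1.  -0.9  0.9] wing angle deg 28.1 open 13.8 gf 35.7 F tool [-13.6  -1.6  -5.3] M tool [ 1.43 -4.19 -0.12] j [ 41.  17. -31.  12. -53.  49.]
shift units [-0.04 -0.03  0.04] turn units [0.04 0.06 0.  ] shift after turn [-0.04 -0.03  0.04]
clock: 11.85
tool_pos: [0.5094, 0.1126, 0.2646]
orientation: [178.5, 0.4, -14.2]
force: [-16.1, 9.8, 1.3]
opening: 0.0137
gripper_force: 35.7
t 11.85 grasp pt rel grip, hatch mm [ 0.9 -0.1  0.9] wing angle deg 2.6 open 13.7 gf 35.7 F tool [-18.1  -5.5  -1.4] M tool [ 2.   -6.46 -0.16] j [ 34.  14. -29.   1. -48.  41.]
shift units [-0.05  0.02  0.05] turn units [ 0.04  0.06 -0.01] shift after turn [-0.05  0.02  0.05]
```

```bash
python3 -m handwheel '[[-1,0,-0.28,0,-0.42,0,-0.73],[-1,0,-0.28,0,-0.42,0,-0.73],[-1,0,-0.28,0,-0.42,0,-0.73],[-1,0,-0.28,0,-0.42,0,-0.73],[-1,0,-0.28,0,-0.42,0,-0.73]]'>/dev/null;python3 -m handwheel '[[-1,0,0,0,0,0,0]]'; python3 gr.py 28 30 0; python3 -m handwheel '[[-1,0,0.28,0,0.42,0,0.73],[-1,0,0.28,0,0.42,0,0.73],[-1,0,0.28,0,0.42,0,0.73],[-1,0,0.28,0,0.42,0,0.73],[-1,0,0.28,0,0.42,0,0.73]]'>/dev/null;python3 -m handwheel '[[-1,0,0,0,0,0,0]]';python3 gr.py 2.5 30 0
```

```text
clock: 12.6
tool_pos: [0.5117, 0.1468, 0.2599]
orientation: [166.2, 3.5, 7.6]
force: [-21.8, 7.7, 3.0]
opening: 0.0141
gripper_force: 35.7
t 12.6 grasp pt rel grip, hatch mm [ 1.3 -0.9  0.9] wing angle deg 28.1 open 14.1 gf 35.7 F tool [-20.7  -9.8  -4.2] M tool [ 4.28 -7.17 -0.15] j [ 41.  18. -31.  12. -53.  49.]
shift units [-0.07 -0.03  0.04] turn units [ 0.03  0.1  -0.  ] shift after turn [-0.07 -0.03  0.04]
clock: 13.35
tool_pos: [0.5103, 0.1125, 0.2647]
orientation: [178.4, 0.6, -14.3]
force: [-23.7, 14.5, -2.3]
opening: 0.0137
gripper_force: 35.7
t 13.35 grasp pt rel grip, hatch mm [ 1.2 -0.2  0.9] wing angle deg 2.6 open 13.7 gf 35.7 F tool [-26.5  -8.3   2.4] M tool [ 3.01 -9.18 -0.24] j [ 34.  15. -29.   1. -48.  41.]
shift units [-0.09  0.03  0.06] turn units [ 0.06  0.1  -0.02] shift after turn [-0.09  0.03  0.05]
```

```bash
python3 -m handwheel '[[-1,-0.08,0,0,0,0,0],[-1,0,0,0,0,0,0]]'; python3 gr.py 2.5 30 0
```

```text
clock: 13.6
tool_pos: [0.5098, 0.113, 0.2647]
orientation: [178.3, 0.5, -14.2]
force: [-13.3, 5.0, -9.4]
opening: 0.0139
gripper_force: 35.5
t 13.6 grasp pt rel grip, hatch mm [ 1. -0.  1.] wing angle deg 2.7 open 13.9 gf 35.5 F tool [-14.   -1.9   9.5] M tool [ 1.42 -4.7  -0.14] j [ 34.  15. -29.   1. -48.  41.]
shift units [-0.06  0.04  0.05] turn units [ 0.07  0.08 -0.  ] shift after turn [-0.06  0.04  0.05]
```

```bash
python3 -m handwheel '[[-1,-0.1,-0.28,0.02,-0.42,0,-0.73],[-1,0,-0.28,0,-0.42,0,-0.73],[-1,0,-0.28,0,-0.42,0,-0.73],[-1,0,-0.28,0,-0.42,0,-0.73],[-1,0,-0.28,0,-0.42,0,-0.73]]'>/dev/null;python3 -m handwheel '[[-1,0,0,0,0,0,0]]'; python3 gr.py 28 30 0;python3 -m handwheel '[[-1,0,-0.13,0,-0.2,0,-0.35],[-1,0,-0.13,0,-0.2,0,-0.35],[-1,0,0,0,0,0,0]]'; python3 gr.py 32.5 30 0
```

```text
clock: 14.35
tool_pos: [0.5113, 0.1471, 0.26]
orientation: [166.1, 3.4, 7.6]
force: [-5.2, -3.4, -14.2]
opening: 0.0139
gripper_force: 35.3
t 14.35 grasp pt rel grip, hatch mm [ 1.1 -0.8  1.1] wing angle deg 28.1 open 13.9 gf 35.3 F tool [-4.8 -0.9 14.7] M tool [ 1.11 -1.4  -0.18] j [ 41.  17. -31.  12. -53.  49.]
shift units [-0.06 -0.02  0.05] turn units [ 0.04  0.09 -0.  ] shift after turn [-0.06 -0.02  0.05]
clock: 14.72
tool_pos: [0.5102, 0.1531, 0.2584]
orientation: [164.1, 4.5, 11.5]
force: [-6.5, -2.8, -14.3]
opening: 0.0135
gripper_force: 35.2
t 14.72 grasp pt rel grip, hatch mm [ 1.2 -0.9  1.1] wing angle deg 32.9 open 13.5 gf 35.2 F tool [-5.7 -2.7 14.6] M tool [ 2.06 -1.76 -0.08] j [ 42.  18. -31.  14. -53.  51.]
shift units [-0.06 -0.02  0.05] turn units [0.05 0.09 0.04] shift after turn [-0.06 -0.02  0.05]
```

It has broken free, with no resistance past the stop, so I'll turn on.

```bash
python3 -m handwheel '[[-1,-0.03,-0.267,0,-0.4,0,-0.69],[-1,-0.03,-0.267,0,-0.4,0,-0.69],[-1,0,-0.267,0,-0.4,0,-0.69],[-1,0,-0.267,0,-0.4,0,-0.69],[-1,0,0,0,0,0,0]]'>/dev/null; python3 gr.py 52 30 0
```

```text
t 15.35 grasp pt rel grip, hatch mm [ 1.6 -1.4  1.2] wing angle deg 52.1 open 13.8 gf 34.8 F tool [-0.3 -0.9 23.2] M tool [ 1.59  0.88 -0.02] j [ 46.  20. -36.  24. -55.  56.]
shift units [-0.04 -0.08  0.04] turn units [0.01 0.1  0.  ] shift after turn [-0.04 -0.08  0.04]
```

```bash
python3 -m handwheel '[[-1,0,-0.267,0.03,-0.4,0,-0.69],[-1,0,-0.267,0.03,-0.4,0,-0.69],[-1,0,-0.267,0.02,-0.4,0,-0.69],[-1,0,-0.267,0,-0.4,0,-0.69],[-1,0,0,0,0,0,0]]'>/dev/null; python3 gr.py 71 30 0
```

```text
t 15.97 grasp pt rel grip, hatch mm [ 2.3 -1.7  1.1] wing angle deg 71.2 open 13.6 gf 34.9 F tool [-10.9  -8.7   2.4] M tool [ 4.64 -2.84 -0.08] j [ 50.  21. -41.  34. -55.  60.]
shift units [-0.01 -0.1   0.02] turn units [0.02 0.1  0.02] shift after turn [-0.01 -0.1   0.02]
```

```bash
python3 -m handwheel '[[-1,-0.03,-0.28,0,-0.38,0,-0.65],[-1,-0.03,-0.28,0,-0.38,0,-0.65],[-1,0,-0.267,0,-0.38,0,-0.65],[-1,0,-0.25,0,-0.36,0,-0.62],[-1,0,0,0,0,0,0]]'>/dev/null; python3 gr.py 89 30 0;python3 -m handwheel '[[-1,0,-0.03,0,-0.05,0,-0.08],[-1,0,0,0,0,0,0]]'>/dev/null; python3 gr.py 90 30 0
```

```text
t 16.6 grasp pt rel grip, hatch mm [ 2.5 -1.7  1.3] wing angle deg 89.0 open 14.0 gf 34.2 F tool [-1.5  8.9 23.1] M tool [-1.91  1.02 -0.  ] j [ 53.  21. -48.  45. -54.  63.]
shift units [ 0.02 -0.1   0.01] turn units [ 0.01  0.1  -0.01] shift after turn [ 0.02 -0.1   0.01]
t 16.85 grasp pt rel grip, hatch mm [ 2.5 -1.7  1.3] wing angle deg 89.4 open 13.9 gf 34.2 F tool [-2.1  7.2 21.5] M tool [-1.01  0.82  0.1 ] j [ 53.  21. -48.  45. -54.  63.]
shift units [ 0.02 -0.13  0.01] turn units [-0.04  0.1  -0.09] shift after turn [ 0.02 -0.13  0.01]
```

```bash
python3 -m handwheel '[[-0.6,0,0,0.02,0,0,0],[-0.2,0,0,0,0,0,0],[0,0,0,0,0,0,0],[0,0,0,0,0,0,0]]'; python3 -m handwheel '[[0,0,0,-0.5,0,0,0],[0,0,0,-1,0,0,0],[0,0,0,-1,0,0,0],[0,0,0,-1,0,0,0],[0,0,0,-1,0,0,0]]'>/dev/null; python3 gr.py 90 30 100
python3 - <<'E'
from h import *;from plant import *
s=snapshot("scene");t=snapshot("top");v=np.vstack([cv2.resize(x["color"][c:c+130,e:e+260],None,fx=2.3,fy=2.3,interpolation=cv2.INTER_CUBIC) for x,c,e in((s,160,205),(t,165,200))]);cv2.imwrite("pics/v3.png",v[:,:,::-1])
E
```

```text
clock: 17.35
tool_pos: [0.4668, 0.2072, 0.2271]
orientation: [146.2, 25.3, 57.0]
force: [-0.8, 0.3, -0.3]
opening: 0.0408
gripper_force: 0.0
t 17.98 grasp pt rel grip, hatch mm [  3.7  60.1 100.5] wing angle deg 89.4 open 43.9 gf 0.0 F tool [-0.4  0.9  0.1] M tool [ 1.52  1.42 -0.01] j [ 63.  16. -38.  34. -68.  70.]
shift units [-0.08 -0.17  0.68] turn units [-0.03  0.01 -0.1 ] shift after turn [-0.07 -0.17  0.68]
```

View pics/v3.png

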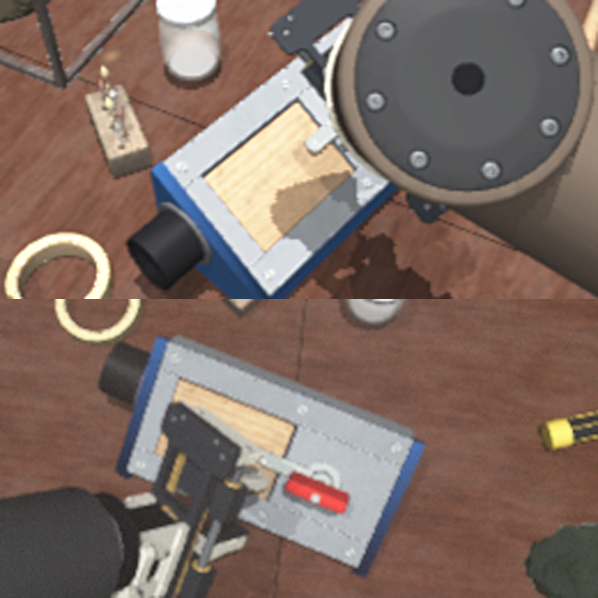

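The bar lies across the cover, with its tip at (318,138) in the scene half, and the red wing is parallel to the panel's long edge at (317,493) in the top half. The gripper is clear, and the jar and burr block haven't moved. I'll let it settle, then hand in.

```bash
python3 -m handwheel '[[0,0,0,-0.5,0,0,0],[0,0,0,0,0,0,0],[0,0,0,0,0,0,0],[0,0,0,0,0,0,0]]'; python3 -c "
from plant import *
print(close_job())"
```

```text
clock: 18.58
tool_pos: [0.4327, 0.2814, 0.3204]
orientation: [146.2, 25.4, 56.9]
force: [-0.7, -0.0, -0.6]
opening: 0.0437
gripper_force: 0.0
the job is handed in; nothing more can be done
None
```

The cover looks flush and the latch was turned to about 1.30 rad, across it, then released and handed in at 18.6 s with the jar and burr block undisturbed; but the wrist force read about 130 N for a moment during the press, over the 120 N limit, so the run may be judged a failure (no verdict was returned).

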